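# Heft the refill tins for the full one

### The arm

A 6-joint arm with a two-finger parallel gripper is mounted at the origin on a cart in front of the work surface, level with it; the furniture and walls round the work are solid. World frame = base frame: x ahead of the robot, y to its left, z up, the work surface at z = 0. Lengths are in m, angles in rad, forces in N, time in s.
With the tool pointing down it reaches from about 0.375 to 0.975 m from the base axis. Payload 3.8 kg.
Tool frame: the origin (TCP) lies at the very end of the fingers, on their centre line; the grasp point (between the pads) lies 19 mm behind it; z points along the fingers, y is the line along which they close (so a half turn about z gives the same grasp; the last joint's range is limited). The gripper opens to 85 mm and grips with 20 to 120 N. Pads are 22 mm wide; open, the fingers measure 114 mm over their backs; the gripper's body (76 mm by 85 mm) begins 54 mm behind the grasp point. The pads swing forward as they close: fully open they stand 13 mm farther back than shut.
Start: joints at [-1.309, 0.264, 1.604, -0, 1.274, -0.037], TCP at [0.199, -0.645, 0.231] pointing down, gripper open.
Joint ranges: [-2.63, 2.63], [-0.94, 2.18], [0.31, 2.57], [-1.31, 4.45], [0, 2.66], [-2.55, 2.55]. Speed limits (rad/s): [2.57, 2.57, 3.14, 3.14, 3.14, 3.14].

### API

Orientations are given as a rotation vector (axis times angle).
In Python, from workcell import read_state, read_camera, calibration, finish_job gives the robot as it stands.
- The arm moves only by the tool step_arm, never from a script. Its argument "commands" is a list of rows, each an object of numbers: "fingers": the gripper's target within -1 to 1 (shut at 1, half-way at 0, fully open at -1); "dx", "dy", "dz": the shift along the tool's x, y, z in m; "roll": the turn about the tool's z in degrees. In form: [{"fingers": .., "dx": .., "dy": .., "dz": .., "roll": ..}, ...]. A call has 1 to 8 rows; each row is the pose to reach, as a shift and turn from the pose commanded when the call began, along the tool's axes at that moment; what a row does not reach only later rows make up. A row lasts 1/8 s, in which the tool goes at most 62.5 mm and 10.7 degrees, less where a joint would pass 70% of its speed; a pose out of reach is approached as far as the arm can. A call with a gripper value outside its range is refused whole. The fingers move at their own pace and stop on an object; "squeeze" is the grip in N (left out, the last holds). Time passes only in rows, so rows that repeat a pose let the fingers close. It gives the time, the measured TCP pose, the force, the opening and the grip force at its end, in the units of the state.
- read_state(): the state, without advancing time (a new reading comes with each control period).
- read_camera(name): name is "side" or "top" or "wrist"; returns (picture, depth): 400x640x3 uint8, blue, green, red; 400x640 float32, m along the optical axis (not along the pixel's ray), 0 where there is no reading.
- calibration(name): a dict with "intrinsics" (3x3 intrinsics, pixels), "world_to_cam" (4x4, takes a point from world to camera coordinates). Camera axes: x right, y up, looking along -z (the intrinsics and any distortion apply to the point x, -y, -z); pixel columns grow to the right and rows downward; lengths in m; the calibration is good to about 2 mm. A picture is of the moment at which its call begins: read the wrist's pose just before it. calibration takes no time and is no camera call; for the wrist camera it gives the pose at the moment of the call.
- finish_job(): hands the job in; it is judged then, once.
The state is a dict: "time": time; "q": joint angles; "joint_vel": joint speeds; "joint_torque": joint torques, N m; "tool_pos": TCP position; "tcp_rot": TCP orientation; "wrist_force": force on the tool from outside, world axes, zero at the start; "torque": the same for the moment, N m; "width": opening from 0.0 (shut) to 1.0 (fully open); "grip_force": force on a finger pad.
Only numpy, scipy, OpenCV 4.12 (cv2) and the standard library are available. Lean on these libraries where they do the work, as an engineer would, in place of code of your own. Each camera call takes 0.05 s, during which the arm holds its last target. There are 200 camera calls.

### The job

The stapler needs refilling: fold the lid of the wooden refill box right over on its hinges until it lies back on its stops, lined inner face up, and leave it open. Then heft the three identical tins one at a time - lift each clear of its pocket, feel its weight, and set it back upright in the pocket it came from - to find the heaviest. Finish holding the heaviest tin up in the gripper, upright and still, a good 10 cm above the rim of the box, the other two back in their own pockets; do not put it down or let go. Do not tip the tins over or disturb the other things on the desk.

Things in the scene. Friction and masses are not known exactly. Their poses are not given: they have to be found in the camera images.
- refill_box: open-topped light wooden box, fixed, 116 (x) x 206 (y) x 58 mm high, walls 6 mm; origin: centre of its underside; x points from its front to its hinged back, y to its left, z up. Its insert, 14 mm thick, has three pockets 47 x 53 mm, 8 mm deep, 63 mm apart along y; tins stand in them from 6 to 52 mm above the desk, with 30 mm free in front and behind each for the fingers
- pocket_left (a point): centre of the floor of the left (+y) pocket in the box; a seated tin's origin is here
- pocket_middle (a point): centre of the floor of the middle pocket in the box; a seated tin's origin is here
- pocket_right (a point): centre of the floor of the right (-y) pocket in the box; a seated tin's origin is here
- lid (a joint): angle of the box's lid about its hinges on top of the back wall (rad): 0 shut (start), pi/2 upright, pi folded right over, level behind the box on its stops. Board 119 x 206 x 8 mm, 160 g, top 67 mm above the desk when shut; the hinges turn easily: past upright it falls slowly to its stop by itself, before upright it falls shut
- lid_hinge (a point): midpoint of the hinge axis, which runs along the box's y, 60 mm behind the box's origin and 60.5 mm above the desk
- lid_handle (a point): middle of the straight bar of the lid's steel handle: round bar 9 mm thick, 68 mm long along the box's y, 31 mm clear above the lid's outer face; shut, it lies 112 mm in front of the hinge axis and 102 mm above the desk. The bar can turn between the pads as the lid swings; axes turn with the lid
- tin_left: closed slip-lid tin, plain bare metal, 44 (x) x 50 (y) x 46 mm high, one of three that look alike; starts in the left pocket (+y). Origin: centre of its underside, axes as the box's; grip it across its x. Empty it weighs 70 g; how many staple strips are shut in which tin is unseen and changes: the fullest tin weighs at least 150 g more than the others, all under 0.5 kg
- tin_middle: closed slip-lid tin, plain bare metal, 44 (x) x 50 (y) x 46 mm high, one of three that look alike; starts in the middle pocket (y = 0). Origin: centre of its underside, axes as the box's; grip it across its x. Empty it weighs 70 g; how many staple strips are shut in which tin is unseen and changes: the fullest tin weighs at least 150 g more than the others, all under 0.5 kg
- tin_right: closed slip-lid tin, plain bare metal, 44 (x) x 50 (y) x 46 mm high, one of three that look alike; starts in the right pocket (-y). Origin: centre of its underside, axes as the box's; grip it across its x. Empty it weighs 70 g; how many staple strips are shut in which tin is unseen and changes: the fullest tin weighs at least 150 g more than the others, all under 0.5 kg
- monitor_2: large fixed computer screen behind the box, to go round with the arm: 650 mm wide (y), from 120 to 530 mm above the desk, about 60 mm thick; origin: on the desk, 28 mm behind the middle of the screen; x points away from the user. Its flat foot reaches 95 mm to the front of the origin
- stapler: green stapler lying on the desk, 140 x 38 x 39 mm, bystander; origin: centre of its underside
- mouse: white computer mouse, 112 x 59 x 34 mm high, bystander; origin: centre of its underside
- sticky_notes: block of sticky notes, 76 x 76 x 13 mm, bystander; origin: centre of its underside

How it is judged:
By the outcome, as a careful person would: the job done as asked, in the order asked, and still so for the second after the job is handed in, while the arm keeps its last pose, push and grip.
It also fails if it takes over 64 s, if anything falls off the work surface, if the arm or the gripper's body presses on something with over 40 N, if the wrist force passes 120 N, or if a joint passes its speed limit or range.

## Working session

There is one attempt and no reset: what is moved stays moved. The work goes in short steps, Python scripts to look and compute and a tool call to move; the robot and the scene stay as the last step left them, time stands still between calls to the robot, and variables do not carry over. Pictures are saved under pics/ and viewed, at most 10 in all, crops included, and the job is handed in when it is done.

Besides the shell and the picture viewer there is one more tool, called after "Call:" as a command line: name --argument value ..., lists and objects as JSON in quotes. step_arm: Moves the arm, as the interface text tells. Its arguments: {"type":"object","properties":{"commands":{"type":"array","items":{"type":"object","properties":{"fingers":{"type":"number"},"dx":{"type":"number"},"dy":{"type":"number"},"dz":{"type":"number"},"roll":{"type":"number"}}}},"squeeze":{"type":"number"}},"required":["commands"]}

```bash
mkdir -p pics; ls
python3 - <<'E'
from workcell import *
import cv2,numpy as np
print(read_state())
for n in("top","side"):
    p,d=read_camera(n); c=calibration(n); print(n,c)
    cv2.imwrite(f"pics/{n}0.png",p); np.savez(f"{n}0.npz",p=p,d=d,K=c["intrinsics"],W=c["world_to_cam"])
E
```

```text
pics
{'time': 0.0, 'q': array([-1.30895836e+00,  2.64774467e-01,  1.60538672e+00, -2.27132071e-05,
        1.27369101e+00, -3.69101805e-02]), 'joint_vel': array([-0.00022819,  0.0006543 ,  0.0009834 ,  0.00108491, -0.00119513,
       -0.000424  ]), 'joint_torque': array([ 8.20351052e-04, -5.15109622e+01, -3.67311502e+01,  8.28497105e-05,
        1.30646114e-02, -2.81790527e-06]), 'tool_pos': array([ 0.19846276, -0.64439561,  0.22994079]), 'tcp_rot': array([-3.10438976e+00, -4.67205906e-01,  4.31903488e-04]), 'wrist_force': array([0.51052108, 0.54285195, 0.20599978]), 'torque': array([-0.00054113, -0.00534522, -0.02073273]), 'grip_force': 0.0, 'width': 0.999366435935448}
top {'intrinsics': array([[432.3038751 ,   0.        , 315.98492791],
       [  0.        , 432.3038751 , 194.4520918 ],
       [  0.        ,   0.        ,   1.        ]]), 'world_to_cam': array([[-0.01242771, -0.99990522, -0.00592421, -0.01951213],
       [ 0.9983627 , -0.01273893,  0.05576405, -0.57940971],
       [-0.05583423, -0.00522149,  0.9984264 , -1.31793368],
       [ 0.        ,  0.        ,  0.        ,  1.        ]])}
side {'intrinsics': array([[383.88235125,   0.        , 317.36835904],
       [  0.        , 383.88235125, 198.67977461],
       [  0.        ,   0.        ,   1.        ]]), 'world_to_cam': array([[ 0.96095665, -0.27668777,  0.00248992, -0.56323658],
       [ 0.12946937,  0.45757288,  0.87969582, -0.13253371],
       [-0.24454039, -0.84502718,  0.47553029, -0.93852985],
       [ 0.        ,  0.        ,  0.        ,  1.        ]])}
```

View pics/top0.png

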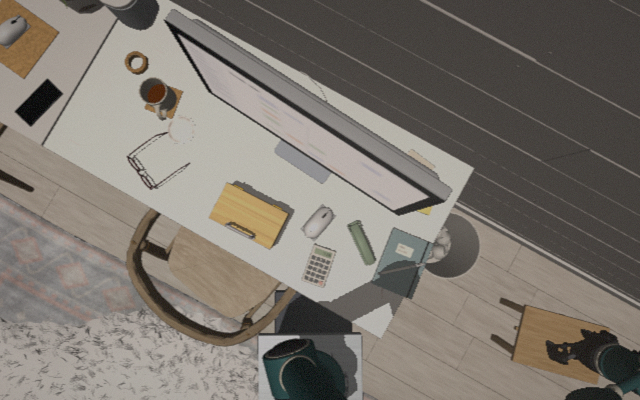

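View pics/side0.png

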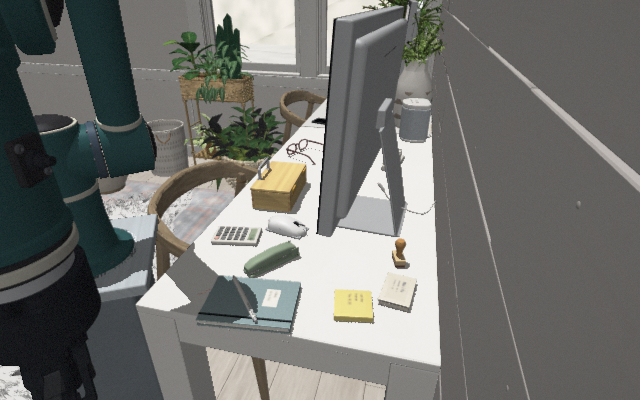

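The top view shows the closed wooden box around (251,215) with its handle at (240,230), and the screen runs behind it from (170,15) to (448,195). The side view confirms the box is at (280,185), with the mouse and stapler to its right.

```bash
cat > h.py <<'E'
import numpy as np,cv2
from workcell import *
def rays(px,K,W):
    px=np.atleast_2d(px).astype(float); R=W[:3,:3]; o=-R.T@W[:3,3]
    d=np.c_[(px[:,0]-K[0,2])/K[0,0],-(px[:,1]-K[1,2])/K[1,1],-np.ones(len(px))]@R
    return o,d
def onplane(px,K,W,z):
    o,d=rays(px,K,W); return o+d*((z-o[2])/d[:,2])[:,None]
def points(D,K,W):
    v,u=np.mgrid[:D.shape[0],:D.shape[1]]; o,d=rays(np.c_[u.ravel(),v.ravel()],K,W)
    return (o+d*D.ravel()[:,None]).reshape(*D.shape,3)
E
python3 - <<'E'
from h import *
z=np.load("top0.npz");p,D,K,W=[z[k] for k in("p","d","K","W")]
P=points(D,K,W)
hsv=cv2.cvtColor(p,cv2.COLOR_BGR2HSV)
m=((hsv[...,1]>70)&(hsv[...,0]>12)&(hsv[...,0]<35)).astype(np.uint8)
m[:170]=0;m[260:]=0;m[:,:195]=0;m[:,310:]=0
m=cv2.morphologyEx(m,cv2.MORPH_CLOSE,np.ones((7,7)))
m2=m&((P[...,2]>.055)&(P[...,2]<.08))
print(m.sum(),m2.sum(),np.median(P[m>0],0))
for mm in(m,m2):
    c=max(cv2.findContours(mm.astype(np.uint8),0,2)[0],key=cv2.contourArea).reshape(-1,2)
    w=onplane(c,K,W,.067)[:,:2]; r=cv2.minAreaRect((w*1000).astype(np.float32)); print(r, cv2.boxPoints(r))
h=(P[...,2]>.09)&(P[...,2]<.115)
h[:170]=0;h[260:]=0;h[:,:195]=0;h[:,310:]=0
q=P[h];print(h.sum(),q.mean(0)); print(np.argwhere(h)[:,::-1].mean(0)); 
if len(q)>4: print(cv2.minAreaRect((q[:,:2]*1000).astype(np.float32)))
mon=(P[...,2]>.45)&(P[...,2]<.6); mon[:,:160]=0;mon[:,460:]=0;mon[220:]=0
r=cv2.minAreaRect((P[mon][:,:2]*1000).astype(np.float32));print("mon",r,cv2.boxPoints(r))
E
```

```text
2807 2677 [0.51812205 0.17195945 0.06815459]
((519.3427124023438, 172.51473999023438), (207.7159423828125, 123.59248352050781), 62.142982482910156) [[416.17828 109.56752]
 [525.4484   51.81688]
 [622.50714 235.46196]
 [513.237   293.2126 ]]
((519.3822021484375, 173.95782470703125), (205.12742614746094, 122.3138427734375), 62.142982482910156) [[417.38776  111.85616 ]
 [525.5274    54.702965]
 [621.37665  236.05948 ]
 [513.237    293.21268 ]]
98 [0.4720213  0.19948197 0.10656912]
[237.31632653 231.01020408]
((471.80596923828125, 199.6396942138672), (87.9350814819336, 9.143474578857422), 62.672359466552734)
mon ((809.1505126953125, -68.58245849609375), (648.3172607421875, 246.55734252929688), 55.975032806396484) [[ 525.5936  -268.26205]
 [ 729.93884 -406.2242 ]
 [1092.7074   131.09714]
 [ 888.3622   269.0593 ]]
```

Run:
```python
from h import *
z=np.load("top0.npz");p,D,K,W=[z[k] for k in("p","d","K","W")]
P=points(D,K,W)
ex=np.array([np.cos(np.radians(-27.7)),np.sin(np.radians(-27.7))]);ey=np.array([-ex[1],ex[0]])
O=np.array([.5194,.1735])
B=np.dstack([(P[...,:2]-O)@ex,(P[...,:2]-O)@ey,P[...,2]])
v,u=np.mgrid[:400,:640]
reg=(v<215)&(u>160)&(u<455)&(D>0)
for lo,hi in((.13,.2),(.25,.35),(.4,.48),(.5,.56)):
    m=reg&(B[...,2]>lo)&(B[...,2]<hi); q=B[m]
    if m.sum()>20:
        print(lo,m.sum(),"x pct",np.percentile(q[:,0],[1,5,50,95]),"y",np.percentile(q[:,1],[1,50,99]))
        a=np.polyfit(q[:,1],q[:,0],1);print(a)
r=np.array([.0,0])
end=lambda x,y:O+x*ex+y*ey
print([end(.25,y) for y in(-.6,-.5,-.4)])
# obstacles along robot path above 8cm
m=(P[...,2]>.08)&(P[...,0]>.25)&(P[...,0]<.62)&(P[...,1]>-.5)&(P[...,1]<.1)&(u>280)
print(m.sum(), P[m].min(0) if m.any() else 0)
# handle line
print("handle box", [B[235,245],B[231,237]])
```

```text
0.13 3257 x pct [0.19599336 0.20437867 0.46944809 0.48995321] y [-0.4070878  -0.04637657  0.35618509]
[0.09402735 0.40423855]
0.25 5706 x pct [0.20404677 0.21129213 0.46773671 0.48491384] y [-0.3731403  -0.07541674  0.24562459]
[0.05109696 0.3889537 ]
0.4 5439 x pct [0.21340163 0.21877335 0.46577054 0.47945938] y [-0.37367617 -0.10754809  0.24177617]
[-0.04829229  0.35906145]
0.5 8653 x pct [0.22146854 0.23013807 0.27555843 0.47372738] y [-0.3808929  -0.10915625  0.24459599]
[-0.00342238  0.31152573]
[array([ 0.46184318, -0.47394669]), array([ 0.50832738, -0.38540732]), array([ 0.55481159, -0.29686796])]
4620 [ 0.50463274 -0.28753436  0.12682374]
handle box [array([-0.05349914, -0.02470169,  0.11222525]), array([-0.05404095,  0.00126051,  0.1099335 ])]
```

Call:
step_arm --commands '[{"fingers": -1,"dx": 0.104,"dy": -0.266},{"fingers": -1,"dx": 0.104,"dy": -0.266},{"fingers": -1,"dx": 0.104,"dy": -0.266},{"fingers": -1,"dx": 0.104,"dy": -0.266},{"fingers": -1,"dx": 0.104,"dy": -0.266},{"fingers": -1,"dx": 0.285,"dy": -0.378,"roll": -10},{"fingers": -1,"dx": 0.285,"dy": -0.378,"roll": -20},{"fingers": -1,"dx": 0.285,"dy": -0.378,"roll": -25}]'

```text
invalid input
```

```bash
cat >> h.py <<'E'
from scipy.spatial.transform import Rotation as Rn
def to_tool(*targets,yaw=62.3):
    s=read_state(); R=Rn.from_rotvec(s["tcp_rot"]).as_matrix(); y=np.degrees(np.arctan2(R[1,0],R[0,0]))
    print("t",s["time"],"pos",s["tool_pos"].round(4),"yaw",y.round(2),"roll needed",round(y-yaw,2),"F",s["wrist_force"].round(1))
    for t in targets: print(t,"->",(R.T@(np.array(t)-s["tool_pos"])).round(4))
E
python3 -c "
from h import *
to_tool((.36,-.2,.23),(.43,.05,.23),(.472,.199,.23))"
```

```text
t 0.1 pos [ 0.1985 -0.6444  0.2301] yaw 17.12 roll needed -45.18 F [0.8 0.1 1.3]
(0.36, -0.2, 0.23) -> [ 0.2851 -0.3772  0.0009]
(0.43, 0.05, 0.23) -> [ 0.4256 -0.5955  0.0013]
(0.472, 0.199, 0.23) -> [ 0.5096 -0.7256  0.0016]
```

Call:
step_arm --commands '[{"fingers": -1,"dx": 0.104,"dy": -0.266,"dz": 0,"roll": 0},{"fingers": -1,"dx": 0.104,"dy": -0.266,"dz": 0,"roll": 0},{"fingers": -1,"dx": 0.104,"dy": -0.266,"dz": 0,"roll": 0},{"fingers": -1,"dx": 0.104,"dy": -0.266,"dz": 0,"roll": 0},{"fingers": -1,"dx": 0.104,"dy": -0.266,"dz": 0,"roll": 0},{"fingers": -1,"dx": 0.285,"dy": -0.378,"dz": 0,"roll": -10},{"fingers": -1,"dx": 0.285,"dy": -0.378,"dz": 0,"roll": -20},{"fingers": -1,"dx": 0.285,"dy": -0.378,"dz": 0,"roll": -25}]' --squeeze 30

```text
time: 1.1
tool_pos: [0.3437, -0.2174, 0.2312]
tcp_rot: [2.93, 1.133, 0.001]
wrist_force: [0.8, -1.1, 0.2]
width: 1.0
grip_force: 0.0
```

```bash
python3 -c "
from h import *
to_tool((.36,-.2,.23),(.43,.05,.23),(.472,.199,.23))"
```

```text
t 1.1 pos [ 0.3437 -0.2174  0.2312] yaw 42.27 roll needed -20.03 F [ 0.8 -1.1  0.2]
(0.36, -0.2, 0.23) -> [ 0.0237 -0.002   0.0012]
(0.43, 0.05, 0.23) -> [ 0.2437 -0.1399  0.0012]
(0.472, 0.199, 0.23) -> [ 0.375  -0.2219  0.0011]
```

Call:
step_arm --commands '[{"fingers": -1,"dx": 0.22,"dy": -0.138,"dz": 0,"roll": -10},{"fingers": -1,"dx": 0.22,"dy": -0.138,"dz": 0,"roll": -20},{"fingers": -1,"dx": 0.22,"dy": -0.138,"dz": 0,"roll": -20},{"fingers": -1,"dx": 0.22,"dy": -0.138,"dz": 0,"roll": -20},{"fingers": -1,"dx": 0.355,"dy": -0.22,"dz": 0,"roll": -20},{"fingers": -1,"dx": 0.355,"dy": -0.22,"dz": 0,"roll": -20},{"fingers": -1,"dx": 0.355,"dy": -0.22,"dz": 0,"roll": -20},{"fingers": -1,"dx": 0.355,"dy": -0.22,"dz": 0,"roll": -20}]'

```text
time: 2.1
tool_pos: [0.4589, 0.1847, 0.2307]
tcp_rot: [-2.687, -1.626, 0.001]
wrist_force: [0.1, -0.3, -0.2]
width: 1.0
grip_force: 0.0
```

Run:
```python
from h import *
to_tool((.472,.199,.23))
c=calibration("wrist");p,D=read_camera("wrist");np.savez("w1.npz",p=p,d=D,K=c["intrinsics"],W=c["world_to_cam"])
cv2.imwrite("pics/w1.png",p)
P=points(D,c["intrinsics"],c["world_to_cam"])
print(-c["world_to_cam"][:3,:3].T@c["world_to_cam"][:3,3])
near=(np.hypot(P[...,0]-.472,P[...,1]-.199)<.07)
h=near&(P[...,2]>.094)&(P[...,2]<.112)&(D>0)
q=P[h];print(h.sum(),q.mean(0),cv2.minAreaRect((q[:,:2]*1000).astype(np.float32)))
lid=(np.abs(P[...,2]-.067)<.006)&(np.hypot(P[...,0]-.52,P[...,1]-.173)<.15)&(D>0)
q=P[lid];print(lid.sum(),np.median(q[:,2]),cv2.minAreaRect((q[:,:2]*1000).astype(np.float32)))
```

```text
t 2.1 pos [0.4589 0.1847 0.2307] yaw 62.36 roll needed 0.06 F [ 0.1 -0.3 -0.2]
(0.472, 0.199, 0.23) -> [0.0188 0.0049 0.0007]
[0.49714883 0.25642333 0.37283785]
1100 [0.47341176 0.20324382 0.10504105] ((471.81005859375, 199.65676879882812), (87.2538070678711, 8.201346397399902), 62.461238861083984)
28412 0.06645369976828663 ((518.0310668945312, 174.79579162597656), (205.24603271484375, 123.96595001220703), 62.3290901184082)
```

View pics/w1.png

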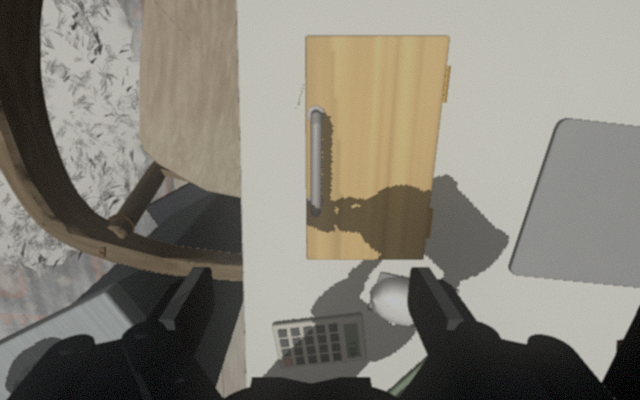

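The lid spans about px (306–448, 36–260), and the handle bar runs from (316,110) to (316,215). The measured positions agree with the top view.

Call:
step_arm --commands '[{"fingers": -1,"dx": 0,"dy": 0,"dz": 0.06,"roll": 0},{"fingers": -1,"dx": 0,"dy": 0,"dz": 0.06,"roll": 0},{"fingers": -1,"dx": 0,"dy": 0,"dz": 0.06,"roll": 0}]'

```text
time: 2.52
tool_pos: [0.4592, 0.1814, 0.1723]
tcp_rot: [2.692, 1.619, 0.001]
wrist_force: [-0.2, 0.4, -0.1]
width: 1.001
grip_force: 0.0
```

```bash
python3 -c "
from h import *
to_tool((.472,.1997,.083))"
```

```text
t 2.525 pos [0.4592 0.1814 0.1723] yaw 62.04 roll needed -0.26 F [-0.2  0.4 -0.1]
(0.472, 0.1997, 0.083) -> [0.0222 0.0027 0.0893]
```

Call:
step_arm --commands '[{"fingers": -1,"dx": 0.022,"dy": 0.003,"dz": 0.03,"roll": -0.3},{"fingers": -1,"dx": 0.022,"dy": 0.003,"dz": 0.08,"roll": -0.3},{"fingers": -1,"dx": 0.022,"dy": 0.003,"dz": 0.088,"roll": -0.3},{"fingers": 1,"dx": 0.022,"dy": 0.003,"dz": 0.088,"roll": -0.3},{"fingers": 1,"dx": 0.022,"dy": 0.003,"dz": 0.088,"roll": -0.3},{"fingers": 1,"dx": 0.022,"dy": 0.003,"dz": 0.088,"roll": -0.3},{"fingers": 1,"dx": 0.022,"dy": 0.003,"dz": 0.088,"roll": -0.3},{"fingers": 1,"dx": 0.022,"dy": 0.003,"dz": 0.088,"roll": -0.3}]' --squeeze 30

```text
time: 3.52
tool_pos: [0.4719, 0.2008, 0.0843]
tcp_rot: [-2.687, -1.627, -0.001]
wrist_force: [-3.5, 0.7, 6.2]
width: 0.095
grip_force: 29.3
```

```bash
python3 -c "
from h import *
to_tool((.472,.1997,.083));print(read_state()['width'],read_state()['grip_force'])"
```

```text
t 3.525 pos [0.4719 0.2008 0.0843] yaw 62.41 roll needed 0.11 F [-3.5  0.7  6.2]
(0.472, 0.1997, 0.083) -> [-0.0009  0.0006  0.0013]
0.0951515789009471 29.329886734485626
```

Call:
step_arm --commands '[{"fingers": 1,"dx": 0,"dy": 0.011,"dz": -0.022,"roll": 0},{"fingers": 1,"dx": 0,"dy": 0.0266,"dz": -0.042,"roll": 0},{"fingers": 1,"dx": 0,"dy": 0.046,"dz": -0.058,"roll": 0},{"fingers": 1,"dx": 0,"dy": 0.068,"dz": -0.0695,"roll": 0},{"fingers": 1,"dx": 0,"dy": 0.092,"dz": -0.076,"roll": 0},{"fingers": 1,"dx": 0,"dy": 0.117,"dz": -0.078,"roll": 0},{"fingers": 1,"dx": 0,"dy": 0.1415,"dz": -0.074,"roll": 0},{"fingers": 1,"dx": 0,"dy": 0.1415,"dz": -0.074,"roll": 0}]'

```text
time: 4.53
tool_pos: [0.5997, 0.1338, 0.1577]
tcp_rot: [2.686, 1.625, 0.004]
wrist_force: [0.4, -0.6, 5.7]
width: 0.089
grip_force: 30.8
```

Call:
step_arm --commands '[{"fingers": 1,"dx": 0,"dy": 0.022,"dz": 0.008,"roll": 0},{"fingers": 1,"dx": 0,"dy": 0.04,"dz": 0.018,"roll": 0},{"fingers": 1,"dx": 0,"dy": 0.04,"dz": 0.018,"roll": 0},{"fingers": 0.4,"dx": 0,"dy": 0.04,"dz": 0.018,"roll": 0},{"fingers": 0.4,"dx": 0,"dy": 0.04,"dz": 0.018,"roll": 0},{"fingers": 0.4,"dx": 0,"dy": 0.04,"dz": 0.0,"roll": 0},{"fingers": 0.4,"dx": 0,"dy": 0.04,"dz": -0.04,"roll": 0},{"fingers": 0.4,"dx": 0,"dy": 0.04,"dz": -0.07,"roll": 0}]'

```text
time: 5.52
tool_pos: [0.633, 0.1166, 0.2305]
tcp_rot: [2.686, 1.628, 0.003]
wrist_force: [0.1, 0.4, -0.3]
width: 0.301
grip_force: 0.0
```

Run:
```python
from h import *
to_tool((.5187,.1742,.25));print(read_state()['width'])
p,D=read_camera("side");cv2.imwrite("pics/s2.png",cv2.resize(p[120:270,180:380],None,fx=3,fy=3))
```

```text
t 5.525 pos [0.633  0.1166 0.2305] yaw 62.44 roll needed 0.14 F [ 0.1  0.4 -0.3]
(0.5187, 0.1742, 0.25) -> [-0.0018 -0.128  -0.0198]
0.3008214581550598
```

View pics/s2.png

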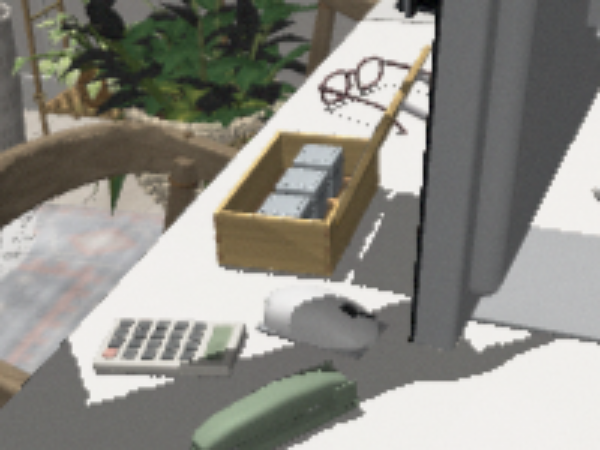

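The lid leans back past upright and is falling towards its stops, from crop px (375,150) to (430,50). The three tins are visible in the box.

Call:
step_arm --commands '[{"fingers": 0.4,"dx": 0,"dy": -0.06,"dz": -0.02,"roll": 0},{"fingers": -0.3,"dx": -0.04,"dy": -0.128,"dz": -0.02,"roll": 0},{"fingers": -1,"dx": -0.04,"dy": -0.128,"dz": -0.02,"roll": 0},{"fingers": -1,"dx": -0.04,"dy": -0.128,"dz": -0.02,"roll": 0},{"fingers": -1,"dx": -0.04,"dy": -0.128,"dz": -0.02,"roll": 0}]'

```text
time: 6.2
tool_pos: [0.5021, 0.1401, 0.2481]
tcp_rot: [2.686, 1.627, 0.003]
wrist_force: [0.2, -1.2, -0.2]
width: 0.999
grip_force: 0.0
```

Run:
```python
from h import *
to_tool((.5187,.1742,.25))
c=calibration("wrist");p,D=read_camera("wrist");K,W=c["intrinsics"],c["world_to_cam"];np.savez("w2.npz",p=p,d=D,K=K,W=W)
cv2.imwrite("pics/w2.png",p)
P=points(D,K,W)
ex=np.array([np.cos(np.radians(-27.7)),np.sin(np.radians(-27.7))]);ey=np.array([-ex[1],ex[0]])
O=np.array([.5187,.1742]);B=np.dstack([(P[...,:2]-O)@ex,(P[...,:2]-O)@ey,P[...,2]])
t=(np.abs(B[...,2]-.052)<.005)&(np.abs(B[...,0])<.04)&(np.abs(B[...,1])<.095)&(D>0)
n,l,s,_=cv2.connectedComponentsWithStats(cv2.erode(t.astype(np.uint8),np.ones((3,3))))
for i in range(1,n):
    if s[i,4]>200:
        q=P[l==i]; r=cv2.minAreaRect((q[:,:2]*1000).astype(np.float32)); b=B[l==i]; print(s[i],r,np.median(q[:,2]),((b.min(0)+b.max(0))/2).round(4))
lid=(B[...,0]>.07)&(B[...,0]<.2)&(np.abs(B[...,1])<.1)&(D>0)
print("lid z pct",np.percentile(B[lid][:,2],[5,50,95]))
rim=(np.abs(B[...,2]-.058)<.004)&(np.abs(B[...,0])<.075)&(np.abs(B[...,1])<.12)&(D>0)&~t
q=P[rim];print("rim",cv2.minAreaRect((q[:,:2]*1000).astype(np.float32)))
```

```text
t 6.2 pos [0.5021 0.1401 0.2481] yaw 62.41 roll needed 0.11 F [ 0.2 -1.2 -0.2]
(0.5187, 0.1742, 0.25) -> [ 0.0379 -0.0011 -0.0018]
[ 284   37   47   56 2379] ((546.344970703125, 231.00083923339844), (47.59621810913086, 42.0402717590332), 62.48719787597656) 0.05193874407165355 [-0.002   0.0631  0.0517]
[ 286  109   43   49 2002] ((517.14208984375, 175.2658233642578), (47.26518249511719, 41.77214813232422), 62.49153137207031) 0.05186828081434161 [-0.0019  0.0003  0.0516]
[ 287  172   41   44 1720] ((488.2229919433594, 119.8945541381836), (47.723426818847656, 41.436397552490234), 62.71210479736328) 0.0518600160639561 [-0.0018 -0.0622  0.052 ]
lid z pct [0.06074479 0.06225686 0.06411258]
rim ((525.5340576171875, 171.146240234375), (205.59017944335938, 135.048095703125), 62.30426788330078)
```

View pics/w2.png

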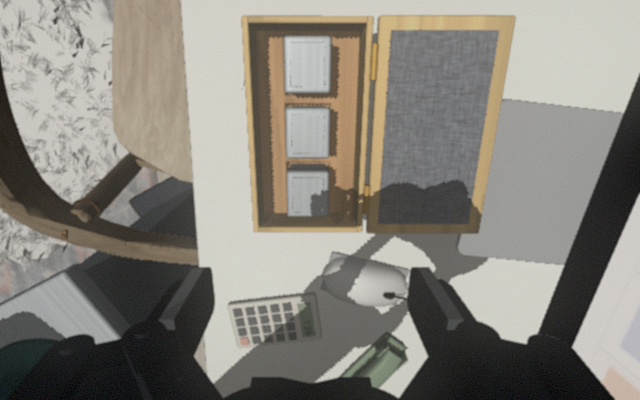

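The lid now lies open behind the box with its lining up, at px (368–515, 15–232), level at z≈62 mm. The tins are at about (308,65), (309,132) and (309,193). Next I go to the right tin.

```bash
python3 -c "
from h import *
to_tool((.4882,.1199,.12),(.4882,.1199,.018))
F=[]
for i in range(6):
  read_camera('top');s=read_state();F.append(np.r_[s['wrist_force'],s['joint_torque'][1:3]])
print(np.mean(F,0).round(2),np.std(F,0).round(2))"
```

```text
t 6.25 pos [0.5022 0.1401 0.2478] yaw 62.39 roll needed 0.09 F [ 0.6  0.4 -0.8]
(0.4882, 0.1199, 0.12) -> [-0.0245 -0.0032  0.1278]
(0.4882, 0.1199, 0.018) -> [-0.0246 -0.0034  0.2298]
[ -0.04  -0.09  -0.1  -34.74 -36.8 ] [0.24 0.62 0.73 0.17 0.05]
```

Call:
step_arm --commands '[{"fingers": -0.46,"dx": -0.024,"dy": -0.003,"dz": 0.06,"roll": 0},{"fingers": -0.46,"dx": -0.024,"dy": -0.003,"dz": 0.11,"roll": 0},{"fingers": -0.46,"dx": -0.024,"dy": -0.003,"dz": 0.128,"roll": 0},{"fingers": -0.46,"dx": -0.024,"dy": -0.003,"dz": 0.128,"roll": 0},{"fingers": -0.46,"dx": -0.024,"dy": -0.003,"dz": 0.128,"roll": 0}]'

```text
time: 7.18
tool_pos: [0.4891, 0.1207, 0.1215]
tcp_rot: [2.686, 1.627, 0.006]
wrist_force: [0.5, 0.5, 0.4]
width: 0.732
grip_force: 0.0
```

```bash
python3 -c "
from h import *
to_tool((.4882,.1199,.12),(.4882,.1199,.018)); print(read_state()['width'])"
```

```text
t 7.175 pos [0.4891 0.1207 0.1215] yaw 62.43 roll needed 0.13 F [0.5 0.5 0.4]
(0.4882, 0.1199, 0.12) -> [-0.0012 -0.0004  0.0015]
(0.4882, 0.1199, 0.018) -> [-0.0014 -0.0007  0.1035]
0.7322793585815525
```

Call:
step_arm --commands '[{"fingers": -0.46,"dx": -0.001,"dy": -0.001,"dz": 0.04,"roll": 0},{"fingers": -0.46,"dx": -0.001,"dy": -0.001,"dz": 0.075,"roll": 0},{"fingers": -0.46,"dx": -0.001,"dy": -0.001,"dz": 0.102,"roll": 0},{"fingers": -0.46,"dx": -0.001,"dy": -0.001,"dz": 0.102,"roll": 0},{"fingers": 1,"dx": -0.001,"dy": -0.001,"dz": 0.102,"roll": 0},{"fingers": 1,"dx": -0.001,"dy": -0.001,"dz": 0.102,"roll": 0},{"fingers": 1,"dx": -0.001,"dy": -0.001,"dz": 0.102,"roll": 0},{"fingers": 1,"dx": -0.001,"dy": -0.001,"dz": 0.102,"roll": 0}]' --squeeze 50

```text
time: 8.18
tool_pos: [0.4882, 0.1203, 0.0198]
tcp_rot: [2.685, 1.627, 0.008]
wrist_force: [1.2, 0.7, 7.9]
width: 0.509
grip_force: 53.5
```

Call:
step_arm --commands '[{"fingers": 1,"dx": 0,"dy": 0,"dz": -0.015,"roll": 0},{"fingers": 1,"dx": 0,"dy": 0,"dz": -0.04,"roll": 0},{"fingers": 1,"dx": 0,"dy": 0,"dz": -0.075,"roll": 0},{"fingers": 1,"dx": 0,"dy": 0,"dz": -0.1,"roll": 0},{"fingers": 1,"dx": 0,"dy": 0,"dz": -0.1,"roll": 0},{"fingers": 1,"dx": 0,"dy": 0,"dz": -0.1,"roll": 0}]'

```text
time: 8.93
tool_pos: [0.4841, 0.1195, 0.116]
tcp_rot: [-2.686, -1.627, 0.004]
wrist_force: [-0.1, 0.0, -5.5]
width: 0.507
grip_force: 54.3
```

```bash
cat > heft.py <<'E'
from h import *
F=[]
for i in range(8):
  read_camera('top');s=read_state();F.append(np.r_[s['wrist_force'],s['joint_torque'][1:3]])
print(np.mean(F,0).round(2),np.std(F,0).round(2),s['width'],s['grip_force'],s['time'],s['tool_pos'])
E
python3 heft.py
```

```text
[ -0.27   0.08  -4.44 -37.27 -34.99] [0.42 0.52 0.35 0.29 0.3 ] 0.5081971178543956 54.26127076148987 9.325 [0.48529863 0.11970783 0.11670905]
```

Call:
step_arm --commands '[{"fingers": 1,"dx": 0,"dy": 0,"dz": 0.04,"roll": 0},{"fingers": 1,"dx": 0,"dy": 0,"dz": 0.075,"roll": 0},{"fingers": 1,"dx": 0,"dy": 0,"dz": 0.082,"roll": 0},{"fingers": 1,"dx": 0,"dy": 0,"dz": 0.082,"roll": 0},{"fingers": 1,"dx": 0,"dy": 0,"dz": 0.082,"roll": 0},{"fingers": 1,"dx": 0,"dy": 0,"dz": 0.082,"roll": 0}]'

```text
time: 10.07
tool_pos: [0.4871, 0.12, 0.0369]
tcp_rot: [2.686, 1.627, 0.004]
wrist_force: [-0.0, -0.1, -3.8]
width: 0.508
grip_force: 54.6
```

```bash
python3 -c "
from h import *
to_tool((.4882,.1203,.0198))"
```

```text
t 10.075 pos [0.4871 0.12   0.0369] yaw 62.42 roll needed 0.12 F [-0.  -0.1 -3.8]
(0.4882, 0.1203, 0.0198) -> [0.0007 0.0008 0.0171]
```

Call:
step_arm --commands '[{"fingers": 1,"dx": 0.001,"dy": 0.001,"dz": 0.009,"roll": 0},{"fingers": 1,"dx": 0.001,"dy": 0.001,"dz": 0.017,"roll": 0},{"fingers": 1,"dx": 0.001,"dy": 0.001,"dz": 0.017,"roll": 0},{"fingers": 1,"dx": 0.001,"dy": 0.001,"dz": 0.017,"roll": 0}]'

```text
time: 10.58
tool_pos: [0.4876, 0.1203, 0.0195]
tcp_rot: [2.687, 1.628, 0.001]
wrist_force: [-3.9, -0.5, 8.5]
width: 0.506
grip_force: 57.0
```

Seated at the same height as when gripped. Next I release it, rise, and move above the middle tin.

Call:
step_arm --commands '[{"fingers": -0.46,"dx": 0,"dy": 0,"dz": 0,"roll": 0},{"fingers": -0.46,"dx": 0,"dy": 0,"dz": 0,"roll": 0},{"fingers": -0.46,"dx": 0,"dy": 0,"dz": -0.03,"roll": 0},{"fingers": -0.46,"dx": 0,"dy": 0,"dz": -0.08,"roll": 0},{"fingers": -0.46,"dx": 0.062,"dy": 0,"dz": -0.1,"roll": 0},{"fingers": -0.46,"dx": 0.062,"dy": 0,"dz": -0.1,"roll": 0},{"fingers": -0.46,"dx": 0.062,"dy": 0,"dz": -0.1,"roll": 0}]'

```text
time: 11.45
tool_pos: [0.5152, 0.1752, 0.1178]
tcp_rot: [-2.686, -1.629, 0.002]
wrist_force: [-0.3, -0.3, -0.5]
width: 0.73
grip_force: 0.0
```

Run:
```python
from h import *
to_tool((.5171,.1753,.0195)); print(read_state()['width'])
c=calibration("wrist");p,D=read_camera("wrist");K,W=c["intrinsics"],c["world_to_cam"]
P=points(D,K,W)
ex=np.array([np.cos(np.radians(-27.7)),np.sin(np.radians(-27.7))]);ey=np.array([-ex[1],ex[0]])
O=np.array([.5187,.1742]);B=np.dstack([(P[...,:2]-O)@ex,(P[...,:2]-O)@ey,P[...,2]])
t=(np.abs(B[...,2]-.052)<.005)&(np.abs(B[...,0])<.04)&(np.abs(B[...,1])<.095)&(D>0)
n,l,s,_=cv2.connectedComponentsWithStats(cv2.erode(t.astype(np.uint8),np.ones((3,3))))
for i in range(1,n):
    if s[i,4]>200: b=B[l==i]; print(s[i],np.median(b[:,2]),((b.min(0)+b.max(0))/2).round(4))
cv2.imwrite("pics/w3.png",p)
```

```text
t 11.45 pos [0.5152 0.1752 0.1178] yaw 62.48 roll needed 0.18 F [-0.3 -0.3 -0.5]
(0.5171, 0.1753, 0.0195) -> [0.001  0.0017 0.0983]
0.7303765092715983
[ 278   74   73   84 5610] 0.05188825188803235 [-0.0018  0.0634  0.0515]
[ 281  179   66   69 4215] 0.05183329078069601 [-0.0016  0.0013  0.0512]
[ 282  265   61   60 3343] 0.051777190410402546 [-0.0022 -0.0616  0.051 ]
```

The right tin is back at its starting pose with its top at 51.8 mm. Now the middle tin.

Call:
step_arm --commands '[{"fingers": -0.46,"dx": 0.001,"dy": 0.001,"dz": 0.04,"roll": 0},{"fingers": -0.46,"dx": 0.001,"dy": 0.001,"dz": 0.075,"roll": 0},{"fingers": -0.46,"dx": 0.001,"dy": 0.001,"dz": 0.098,"roll": 0},{"fingers": -0.46,"dx": 0.001,"dy": 0.001,"dz": 0.098,"roll": 0},{"fingers": 1,"dx": 0.001,"dy": 0.001,"dz": 0.098,"roll": 0},{"fingers": 1,"dx": 0.001,"dy": 0.001,"dz": 0.098,"roll": 0},{"fingers": 1,"dx": 0.001,"dy": 0.001,"dz": 0.098,"roll": 0},{"fingers": 1,"dx": 0.001,"dy": 0.001,"dz": 0.098,"roll": 0}]'

```text
time: 12.5
tool_pos: [0.5173, 0.1756, 0.0208]
tcp_rot: [2.687, 1.628, 0.001]
wrist_force: [0.3, -0.1, -0.3]
width: 0.51
grip_force: 52.0
```

Call:
step_arm --commands '[{"fingers": 1,"dx": 0,"dy": 0,"dz": -0.015,"roll": 0},{"fingers": 1,"dx": 0,"dy": 0,"dz": -0.04,"roll": 0},{"fingers": 1,"dx": 0,"dy": 0,"dz": -0.075,"roll": 0},{"fingers": 1,"dx": 0,"dy": 0,"dz": -0.1,"roll": 0},{"fingers": 1,"dx": 0,"dy": 0,"dz": -0.1,"roll": 0},{"fingers": 1,"dx": 0,"dy": 0,"dz": -0.1,"roll": 0},{"fingers": 1,"dx": 0,"dy": 0,"dz": -0.1,"roll": 0}]'

```text
time: 13.38
tool_pos: [0.5157, 0.1752, 0.1187]
tcp_rot: [-2.686, -1.628, 0.005]
wrist_force: [0.7, -0.5, -2.9]
width: 0.507
grip_force: 51.8
```

```bash
python3 heft.py
```

```text
[  0.21   0.    -2.03 -40.7  -33.8 ] [0.54 0.48 0.55 0.15 0.09] 0.5013043499896709 51.79182752966881 13.775 [0.51691525 0.17555685 0.12003012]
```

Call:
step_arm --commands '[{"fingers": 1,"dx": 0,"dy": 0,"dz": 0.04,"roll": 0},{"fingers": 1,"dx": 0,"dy": 0,"dz": 0.075,"roll": 0},{"fingers": 1,"dx": 0,"dy": 0,"dz": 0.082,"roll": 0},{"fingers": 1,"dx": 0,"dy": 0,"dz": 0.082,"roll": 0},{"fingers": 1,"dx": 0,"dy": 0,"dz": 0.082,"roll": 0},{"fingers": 1,"dx": 0,"dy": 0,"dz": 0.082,"roll": 0}]'

```text
time: 14.52
tool_pos: [0.5184, 0.176, 0.0399]
tcp_rot: [2.686, 1.627, 0.005]
wrist_force: [-0.1, 0.6, -1.6]
width: 0.504
grip_force: 51.7
```

```bash
python3 -c "
from h import *
to_tool((.5173,.1756,.0208))"
```

```text
t 14.525 pos [0.5184 0.176  0.0399] yaw 62.42 roll needed 0.12 F [-0.1  0.6 -1.6]
(0.5173, 0.1756, 0.0208) -> [-0.0009 -0.0008  0.0191]
```

Call:
step_arm --commands '[{"fingers": 1,"dx": -0.001,"dy": -0.001,"dz": 0.01,"roll": 0},{"fingers": 1,"dx": -0.001,"dy": -0.001,"dz": 0.019,"roll": 0},{"fingers": 1,"dx": -0.001,"dy": -0.001,"dz": 0.019,"roll": 0},{"fingers": 1,"dx": -0.001,"dy": -0.001,"dz": 0.019,"roll": 0}]'

```text
time: 15.02
tool_pos: [0.5157, 0.1751, 0.0203]
tcp_rot: [-2.687, -1.628, 0.001]
wrist_force: [-4.2, -0.9, 10.3]
width: 0.509
grip_force: 54.2
```

Call:
step_arm --commands '[{"fingers": -0.46,"dx": 0,"dy": 0,"dz": 0,"roll": 0},{"fingers": -0.46,"dx": 0,"dy": 0,"dz": 0,"roll": 0},{"fingers": -0.46,"dx": 0,"dy": 0,"dz": -0.03,"roll": 0},{"fingers": -0.46,"dx": 0,"dy": 0,"dz": -0.08,"roll": 0},{"fingers": -0.46,"dx": 0.062,"dy": 0,"dz": -0.1,"roll": 0},{"fingers": -0.46,"dx": 0.062,"dy": 0,"dz": -0.1,"roll": 0},{"fingers": -0.46,"dx": 0.062,"dy": 0,"dz": -0.1,"roll": 0}]'

```text
time: 15.9
tool_pos: [0.5437, 0.2301, 0.1184]
tcp_rot: [-2.686, -1.629, 0.003]
wrist_force: [-0.1, 0.2, -0.9]
width: 0.73
grip_force: 0.0
```

```bash
cat > tins.py <<'E'
from h import *
c=calibration("wrist");p,D=read_camera("wrist");K,W=c["intrinsics"],c["world_to_cam"]
P=points(D,K,W)
ex=np.array([np.cos(np.radians(-27.7)),np.sin(np.radians(-27.7))]);ey=np.array([-ex[1],ex[0]])
O=np.array([.5187,.1742]);B=np.dstack([(P[...,:2]-O)@ex,(P[...,:2]-O)@ey,P[...,2]])
t=(np.abs(B[...,2]-.052)<.005)&(np.abs(B[...,0])<.04)&(np.abs(B[...,1])<.095)&(D>0)
n,l,s,_=cv2.connectedComponentsWithStats(cv2.erode(t.astype(np.uint8),np.ones((3,3))))
for i in range(1,n):
    if s[i,4]>200: b=B[l==i]; print(s[i],np.median(b[:,2]),((b.min(0)+b.max(0))/2).round(4))
cv2.imwrite("pics/wl.png",p)
E
python3 tins.py; python3 -c "
from h import *
to_tool((.5463,.2310,.0195))"
```

```text
[ 281  177   66   69 4268] 0.05184603102746971 [-0.0017  0.0641  0.0512]
[ 282  264   60   60 3322] 0.051773976073332784 [-0.0027  0.0008  0.0508]
[ 285  337   55   45 2128] 0.051730505498809407 [-0.0021 -0.0574  0.0507]
t 15.95 pos [0.5431 0.2294 0.1178] yaw 62.44 roll needed 0.14 F [-1.  -0.4 -0.4]
(0.5463, 0.231, 0.0195) -> [0.0032 0.0023 0.0983]
```

Call:
step_arm --commands '[{"fingers": -0.46,"dx": 0.003,"dy": 0.002,"dz": 0.04,"roll": 0},{"fingers": -0.46,"dx": 0.003,"dy": 0.002,"dz": 0.075,"roll": 0},{"fingers": -0.46,"dx": 0.003,"dy": 0.002,"dz": 0.098,"roll": 0},{"fingers": -0.46,"dx": 0.003,"dy": 0.002,"dz": 0.098,"roll": 0},{"fingers": 1,"dx": 0.003,"dy": 0.002,"dz": 0.098,"roll": 0},{"fingers": 1,"dx": 0.003,"dy": 0.002,"dz": 0.098,"roll": 0},{"fingers": 1,"dx": 0.003,"dy": 0.002,"dz": 0.098,"roll": 0},{"fingers": 1,"dx": 0.003,"dy": 0.002,"dz": 0.098,"roll": 0}]'

```text
time: 16.95
tool_pos: [0.5478, 0.2319, 0.0218]
tcp_rot: [2.687, 1.628, 0.001]
wrist_force: [0.1, 0.4, -0.4]
width: 0.506
grip_force: 51.5
```

Call:
step_arm --commands '[{"fingers": 1,"dx": 0,"dy": 0,"dz": -0.015,"roll": 0},{"fingers": 1,"dx": 0,"dy": 0,"dz": -0.04,"roll": 0},{"fingers": 1,"dx": 0,"dy": 0,"dz": -0.075,"roll": 0},{"fingers": 1,"dx": 0,"dy": 0,"dz": -0.1,"roll": 0},{"fingers": 1,"dx": 0,"dy": 0,"dz": -0.1,"roll": 0},{"fingers": 1,"dx": 0,"dy": 0,"dz": -0.1,"roll": 0},{"fingers": 1,"dx": 0,"dy": 0,"dz": -0.1,"roll": 0}]'

```text
time: 17.82
tool_pos: [0.5463, 0.2313, 0.1196]
tcp_rot: [-2.686, -1.628, 0.005]
wrist_force: [0.1, 0.7, -1.0]
width: 0.507
grip_force: 51.5
```

```bash
python3 heft.py
```

```text
[  0.12  -0.22  -1.09 -45.48 -33.76] [0.23 0.41 0.56 0.17 0.1 ] 0.5083744773031104 51.53376862406731 18.225 [0.5474511  0.23179679 0.1210305 ]
```

Right reads 4.4 N, middle 2.0 N and left 1.1 N, so the right tin is the heaviest. I put the left one back.

Call:
step_arm --commands '[{"fingers": 1,"dx": 0,"dy": 0,"dz": 0.04,"roll": 0},{"fingers": 1,"dx": 0,"dy": 0,"dz": 0.075,"roll": 0},{"fingers": 1,"dx": 0,"dy": 0,"dz": 0.082,"roll": 0},{"fingers": 1,"dx": 0,"dy": 0,"dz": 0.082,"roll": 0},{"fingers": 1,"dx": 0,"dy": 0,"dz": 0.082,"roll": 0},{"fingers": 1,"dx": 0,"dy": 0,"dz": 0.082,"roll": 0}]'

```text
time: 18.98
tool_pos: [0.5489, 0.2323, 0.041]
tcp_rot: [2.686, 1.628, 0.005]
wrist_force: [0.9, -0.0, -1.7]
width: 0.509
grip_force: 51.5
```

```bash
python3 -c "
from h import *
to_tool((.5475,.2318,.0210))"
```

```text
t 18.975 pos [0.5489 0.2323 0.041 ] yaw 62.42 roll needed 0.12 F [ 0.9 -0.  -1.7]
(0.5475, 0.2318, 0.021) -> [-0.0011 -0.001   0.02  ]
```

Call:
step_arm --commands '[{"fingers": 1,"dx": -0.001,"dy": -0.001,"dz": 0.01,"roll": 0},{"fingers": 1,"dx": -0.001,"dy": -0.001,"dz": 0.02,"roll": 0},{"fingers": 1,"dx": -0.001,"dy": -0.001,"dz": 0.02,"roll": 0},{"fingers": 1,"dx": -0.001,"dy": -0.001,"dz": 0.02,"roll": 0}]'

```text
time: 19.48
tool_pos: [0.5465, 0.2316, 0.0212]
tcp_rot: [-2.687, -1.628, -0.0]
wrist_force: [-4.4, -2.7, 14.1]
width: 0.505
grip_force: 54.6
```

Call:
step_arm --commands '[{"fingers": -0.46,"dx": 0,"dy": 0,"dz": 0,"roll": 0},{"fingers": -0.46,"dx": 0,"dy": 0,"dz": 0,"roll": 0},{"fingers": -0.46,"dx": 0,"dy": 0,"dz": -0.03,"roll": 0},{"fingers": -0.46,"dx": 0,"dy": 0,"dz": -0.08,"roll": 0},{"fingers": -0.46,"dx": -0.06,"dy": 0,"dz": -0.1,"roll": 0},{"fingers": -0.46,"dx": -0.126,"dy": 0,"dz": -0.1,"roll": 0},{"fingers": -0.46,"dx": -0.126,"dy": 0,"dz": -0.1,"roll": 0},{"fingers": -0.46,"dx": -0.126,"dy": 0,"dz": -0.1,"roll": 0}]'

```text
time: 20.48
tool_pos: [0.4879, 0.1195, 0.1191]
tcp_rot: [-2.688, -1.626, -0.001]
wrist_force: [0.5, 0.7, -0.0]
width: 0.733
grip_force: 0.0
```

```bash
python3 tins.py; python3 -c "
from h import *
to_tool((.4880,.1203,.0195))"
```

```text
[ 272    0   78   51 3653] 0.05187257942101431 [-0.0019  0.0511  0.0514]
[ 273   77   72   83 5537] 0.051872322195866516 [-0.0028 -0.      0.0515]
[ 277  180   66   69 4227] 0.05183980348340095 [-0.0023 -0.062   0.0512]
t 20.525 pos [0.4884 0.1201 0.1192] yaw 62.4 roll needed 0.1 F [0.5 0.4 1.1]
(0.488, 0.1203, 0.0195) -> [-0.0001 -0.0005  0.0997]
```

All three tops sit at 51.8 mm. I grip the right tin and lift it 0.20 m.

Call:
step_arm --commands '[{"fingers": -0.46,"dx": 0,"dy": 0,"dz": 0.04,"roll": 0},{"fingers": -0.46,"dx": 0,"dy": 0,"dz": 0.075,"roll": 0},{"fingers": -0.46,"dx": 0,"dy": 0,"dz": 0.099,"roll": 0},{"fingers": -0.46,"dx": 0,"dy": 0,"dz": 0.099,"roll": 0},{"fingers": 1,"dx": 0,"dy": 0,"dz": 0.099,"roll": 0},{"fingers": 1,"dx": 0,"dy": 0,"dz": 0.099,"roll": 0},{"fingers": 1,"dx": 0,"dy": 0,"dz": 0.099,"roll": 0},{"fingers": 1,"dx": 0,"dy": 0,"dz": 0.099,"roll": 0}]' --squeeze 60

```text
time: 21.52
tool_pos: [0.4889, 0.1202, 0.0213]
tcp_rot: [2.687, 1.627, 0.004]
wrist_force: [0.4, 2.7, 1.3]
width: 0.504
grip_force: 62.4
```

Call:
step_arm --commands '[{"fingers": 1,"dx": 0,"dy": 0,"dz": -0.015,"roll": 0},{"fingers": 1,"dx": 0,"dy": 0,"dz": -0.04,"roll": 0},{"fingers": 1,"dx": 0,"dy": 0,"dz": -0.075,"roll": 0},{"fingers": 1,"dx": 0,"dy": 0,"dz": -0.115,"roll": 0},{"fingers": 1,"dx": 0,"dy": 0,"dz": -0.155,"roll": 0},{"fingers": 1,"dx": 0,"dy": 0,"dz": -0.185,"roll": 0},{"fingers": 1,"dx": 0,"dy": 0,"dz": -0.2,"roll": 0},{"fingers": 1,"dx": 0,"dy": 0,"dz": -0.2,"roll": 0}]'

```text
time: 22.52
tool_pos: [0.4881, 0.1196, 0.2211]
tcp_rot: [2.686, 1.627, 0.002]
wrist_force: [0.2, -0.5, -5.2]
width: 0.507
grip_force: 62.6
```

Call:
step_arm --commands '[{"fingers": 1,"dx": 0,"dy": 0,"dz": 0,"roll": 0},{"fingers": 1,"dx": 0,"dy": 0,"dz": 0,"roll": 0},{"fingers": 1,"dx": 0,"dy": 0,"dz": 0,"roll": 0},{"fingers": 1,"dx": 0,"dy": 0,"dz": 0,"roll": 0}]'

```text
time: 23.02
tool_pos: [0.4876, 0.1197, 0.2197]
tcp_rot: [-2.687, -1.628, 0.002]
wrist_force: [1.3, -0.0, -4.8]
width: 0.504
grip_force: 62.6
```

```bash
python3 heft.py; python3 tins.py
python3 - <<'E'
from h import *
p,D=read_camera("side");w=cv2.imread("pics/wl.png")
a=cv2.resize(p[80:280,180:440],(390,300));cv2.imwrite("pics/fin.png",np.hstack([a,cv2.resize(w,(400,300))]))
E
```

```text
[ -0.05  -0.32  -4.37 -35.08 -38.51] [0.48 0.32 0.47 0.02 0.04] 0.5073342666212791 62.601679265499115 23.425 [0.48786445 0.11972616 0.22033544]
[ 285    0   52   63 3107] 0.051908364568392984 [-0.0022  0.0623  0.0517]
[ 286   81   48   56 2542] 0.05187015304849993 [-0.003   0.0002  0.052 ]
```

View pics/fin.png

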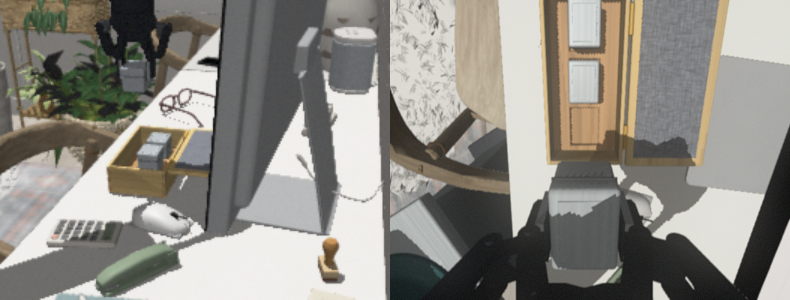

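The right tin is held upright between the pads, at side (135,80) and wrist (585,225). Its base is at about 0.206 m, roughly 15 cm above the rim. The other two tins are seated in their pockets and the lid lies open.

```bash
python3 -c "
from workcell import *
print(finish_job())"
```

```text
the job is handed in; nothing more can be done
None
```

The job is handed in: the lid lies open on its stops, the right tin is the heaviest (about 4.4 N, against 2.0 N middle and 1.1 N left) and is held upright about 15 cm above the rim, and the other two tins are back in their own pockets.

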